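# Lay the sign board down in the stencilling press and close the frame

## Task

A sign board stands on edge on the stencilling press: push it over, away from the robot, so that it lies flat and square in the middle of the press bed with its dark painted face up, and then push the open stencil frame over and fully down on top of it. Only push, with the fingertips or the outside of the fingers: do not take the board or the frame between the fingers, do not lift or carry the board, and leave everything else on the table where it is.

Things in the scene. Friction and masses are not known exactly. Their poses are not given: they have to be found in the camera images.
- press: Fixed stencilling press: plywood bed 240 (x) by 290 (y) by 18 mm thick. Origin: centre of its underside, on the table; x points away from the robot (turned up to 0.5 rad), y left. Near edge: a wooden fence, 10 mm above the bed, 200 mm long, inner face at x = -88 mm. The stencil frame is hinged on the left side; two stop studs 20 mm high stand under its free corners (y = -131 mm).
- bed (a point): The point on the top of the press bed (z = 18 mm of the press) above which the middle of the board must come to lie; 5 mm beyond the centre of the bed. Axes as the press.
- board: Loose plywood sign board, 16 mm thick (x), 120 mm wide (y), 140 mm high (z), about 0.2 kg; at the start it stands on edge on the bed, just behind the near fence, its dark painted face (-x) towards the robot. Origin: centre of the lower edge face as it stands. Pushed away from the robot near its top, it turns over its lower far edge and falls flat, with its +x axis then pointing down.
- board_center (a point): Centre of the sign board (70 mm above the board's origin, in mid thickness).
- frame (a joint): Hinge of the stencil frame, rad: 0 = fully down, level, its underside 20 mm above the bed (4 mm clear of the lying board); 1.57 = upright; starts at 1.75 to 2.1, leaning outwards to the left. It is stiff: it stays where it is left and must be pushed all the way (about 3 N at the free bar).
- frame_hinge (a point): Middle of the frame's hinge line, at (5, 125, 38) mm in the press frame; the line runs along the press's x. Its axes turn with the frame: -y towards the free bar, z out of the outer face (up when down, left when upright). Frame: x -95 to 95, y -250 to 0, z 0 to 14 mm; four aluminium bars 30 mm wide round a thin stencil sheet with holes.
- frame_bar (a point): Middle of the outer face of the frame's free bar, 235 mm from the hinge line; axes as frame_hinge. When the frame is down it faces up, 52 mm above the table.
- bottle_a: Bystander: paint bottle, 38 mm diameter, 100 mm high, standing; origin at the centre of its underside.
- bottle_b: Bystander: another paint bottle of the same size, standing; origin at the centre of its underside.
- pumpkin: Bystander: small ornamental pumpkin, 74 mm diameter, 62 mm high with its stem; origin at the centre of its underside.
- cup: Bystander: paper cup, 72 mm diameter, 85 mm high; origin at the centre of its underside.
- tape: Bystander: roll of masking tape lying flat, 96 mm diameter, 24 mm high; origin at the centre of its underside.
- plaque: Bystander: small house-shaped wooden plaque standing upright right of the press, 18 mm thick, 82 mm wide, 101 mm high; origin at the centre of its underside.
- brush_a: Bystander: brush lying on the table in front of the press, 140 mm long; origin under its middle.
There are look-alikes about, which are no part of the job. What is shaped like the board but orange is not meant.

How it is judged:
On the way, in this order (a step that is already met when the one before it is completed fails the run):
1. the board lies flat on the bed, painted face up, while the frame is still open (angle between board's own x axis and vertical above 2.99 rad and horizontal distance between board_center and bed below 0.035 m and z of board_center in the frame of bed below 0.013 m and angle between the y axis of board and the y axis of press, either way round below 0.12 rad and linear speed of board below 0.03 m/s and value of joint frame above 1.2 rad), for 0.2 s.
2. the frame is pushed fully down (value of joint frame below 0.03 rad), for 0.2 s.
At the end, for the whole second after the job is handed in: The board lies flat (within 0.15 rad) on the bed, painted face up and at rest, its centre within 35 mm of the bed point and square to the press within 0.12 rad, and the frame is fully down over it (hinge under 0.03 rad) (angle between board's own x axis and vertical above 2.99 rad and horizontal distance between board_center and bed below 0.035 m and z of board_center in the frame of bed below 0.013 m and angle between the y axis of board and the y axis of press, either way round below 0.12 rad and linear speed of board below 0.03 m/s and value of joint frame below 0.03 rad); the robot touches nothing.
It fails at once if the board is lifted off the bed (z of board in the frame of bed above 0.035 m).
It fails at once if the board is carried away: its lower edge moves more than 60 mm (distance of board from where it was at the start of the episode above 0.06 m).
It fails at once if the board is taken between the fingers (x of the grasp point in the frame of board between -0.008 and 0.008 m and y of the grasp point in the frame of board between -0.06 and 0.06 m and z of the grasp point in the frame of board between 0 and 0.14 m and contact force between the fingers and board above 0.5 N).
It fails at once if the frame is taken between the fingers (x of the grasp point in the frame of frame_hinge between -0.095 and 0.095 m and y of the grasp point in the frame of frame_hinge between -0.25 and 0 m and z of the grasp point in the frame of frame_hinge between 0 and 0.014 m and contact force between the fingers and frame above 0.5 N).
It fails at once if a bystander is moved more than 30 mm or knocked over (distance of any of bottle_a, bottle_b, pumpkin, cup, tape, plaque, brush_a from where it was at the start of the episode above 0.03 m or angle between any of bottle_a, bottle_b, pumpkin, cup, tape, plaque's own z axis and vertical above 0.5 rad).
It also fails if it takes over 58 s, if anything falls off the work surface, if the arm or the gripper's body presses on something with over 40 N, if the wrist force passes 120 N, or if a joint passes its speed limit or range.

## Robot

A 6-joint arm with a two-finger parallel gripper is mounted at the origin on the work surface. World frame = base frame: x ahead of the robot, y to its left, z up, the work surface at z = 0. Lengths are in m, angles in rad, forces in N, time in s.
With the tool pointing down it reaches from about 0.35 to 0.975 m from the base axis. Payload 4.9 kg.
Tool frame: the origin (TCP) lies between the finger pads; the fingertips stand 17 mm ahead of it and the grasp point (between the pads) lies 2 mm behind it (manip.nose_length is the distance from the TCP to the fingertips, in m); z points along the fingers, y is the line along which they close (so a half turn about z gives the same grasp; the last joint's range is limited). The gripper opens to 85 mm and grips with 20 to 120 N. Pads are 22 mm wide; open, the fingers measure 114 mm over their backs; the gripper's body (76 mm by 85 mm) begins 54 mm behind the grasp point. The pads swing forward as they close: fully open they stand 13 mm farther back than shut.
Start: joints at [-1.272, 0.053, 1.613, -0, 1.476, -0.119], TCP at [0.254, -0.571, 0.248] pointing down, gripper open.
Joint ranges: [-3.01, 3.01], [-1.01, 2.22], [0.06, 2.58], [-1.02, 4.17], [0.09, 2.62], [-3.14, 3.14]. Speed limits (rad/s): [2.57, 2.57, 3.14, 3.14, 3.14, 3.14].

## Interface

Orientations are given as a unit quaternion [w, x, y, z].
In Python, from plant import manip gives the robot as it stands. The module is installed in compiled form; this text tells all that it offers.
- The arm moves only by the tool apply_moves, never from a script. Its argument "moves" is a list of rows, each a list of 3 entries, a list of its own where there are three numbers: the turn, a rotation vector about the tool's x, y, z in rad, then the shift along the tool's x, y, z in cm, then the closure, from -1 (fully open) to 1 (shut), so that 0 is half open. A call has 1 to 20 rows; each row is the pose to reach, as a shift and turn from the pose commanded when the call began, along the tool's axes at that moment; what a row does not reach only later rows make up. A row lasts 1/10 s, in which the tool goes at most 50 mm and 8.59 degrees, less where a joint would pass 70% of its speed; a pose out of reach is approached as far as the arm can. A call with a gripper value outside its range is refused whole. The fingers move at their own pace and stop on an object; the grip force is fixed at half the most. Time passes only in rows, so rows that repeat a pose let the fingers close. It gives the time, the measured TCP pose, the force, the opening and the grip force at its end, in the units of the state.
- manip.state(): the state, without advancing time (a new reading comes with each control period).
- manip.grab_frame(name): name is "scene" or "top" or "wrist"; returns a dict with "image" (480x640x3 uint8, red, green, blue), "K" (3x3 intrinsics, pixels), "rvec" (rotation vector, rad) and "tvec" (3), from world to camera coordinates, as OpenCV has them. Camera axes: x right, y down, z forward; pixel columns grow to the right and rows downward; lengths in m; the calibration is good to about 2 mm. A picture is of the moment at which its call begins. There is no depth.
- manip.job_done(): hands the job in; it is judged then, once.
Trained networks look in a picture, given as the dict that the camera call returned (one of the last four; its "shot" number tells which), for a name from the list of things; names that differ only in an ending like _2 or _b are one class to them, and where a whole thing is asked for, a point or a joint stands for the part that bears it (a point fixed in the world has none). Each returns a list of dicts, best first, with "score" (0 to 1); they miss things now and then, are a little off and sometimes report something else, mostly with a low value. They report only what shows in the picture. A call takes as long as a camera call. They do not tell look-alikes from the thing itself.
- manip.look_for(picture, label): "location" ([x, y, z] in m, in the coordinates of the camera as it stood for that picture, good to about 4 mm: the middle of the surface that is visible of it).
- manip.silhouettes(picture, label): "pixels" (480x640 bool, what is visible of it).
- manip.spot_point(picture, label): "location" ([x, y, z] in m, in the coordinates of the camera as it stood for that picture, good to about 4 mm: a listed point, or the origin of a listed thing).
The state is a dict: "time": time; "joint_pos": joint angles; "joint_vel": joint speeds; "joint_efforts": joint torques, N m; "tool_pos": TCP position; "tool_rot": TCP orientation; "contact_force": force on the tool from outside, world axes, zero at the start; "ft_torque": the same for the moment, N m; "gripper_width": opening from 0.0 (shut) to 1.0 (fully open); "grasp_force": force on a finger pad.
Only numpy, scipy, OpenCV 4.12 (cv2) and the standard library are available. Lean on these libraries where they do the work, as an engineer would, in place of code of your own. Each camera call takes 0.05 s, during which the arm holds its last target. There are 200 camera calls.

## Working session

There is one attempt and no reset: what is moved stays moved. The work goes in short steps, Python scripts to look and compute and a tool call to move; the robot and the scene stay as the last step left them, time stands still between calls to the robot, and variables do not carry over. Pictures are saved under pics/ and viewed, at most 10 in all, crops included, and the job is handed in when it is done.

Besides the shell and the picture viewer there is one more tool, called after "Call:" by a JSON object that holds its "name" and its "arguments", one argument or row to a line. apply_moves: Moves the arm, as the interface text tells. Its arguments: {"type":"object","properties":{"moves":{"type":"array"}},"required":["moves"]}

```bash
mkdir -p pics; cat > h.py <<'E'
import numpy as np, cv2
from plant import manip
from scipy.spatial.transform import Rotation as R
def w(p,c): return R.from_rotvec(np.ravel(p["rvec"])).inv().apply(np.array(c)-np.ravel(p["tvec"]))
def px(p,X): return cv2.projectPoints(np.array(X,float).reshape(-1,3),p["rvec"],p["tvec"],p["K"],None)[0][:,0]
def tool(s=None):
    s=s or manip.state(); q=s["tool_rot"]; return np.array(s["tool_pos"]),R.from_quat([q[1],q[2],q[3],q[0]])
E
python3 - <<'E'
from h import *
np.set_printoptions(precision=3,suppress=True)
s=manip.state();print(s["time"],s["tool_pos"],s["tool_rot"],s["contact_force"],manip.nose_length)
ims=[]
for c in ["top","scene"]:
    p=manip.grab_frame(c);ims.append(p["image"])
    cv2.imwrite(f"pics/{c}0.png",p["image"][:,:,::-1])
    for l in ["press","bed","board","board_center","frame_hinge","frame_bar","bottle_a","pumpkin","cup","tape","plaque","brush_a"]:
        print(c,l,[(w(p,d["location"]),round(d["score"],2)) for d in manip.spot_point(p,l)])
E
```

```text
0.0 [ 0.253 -0.571  0.247] [-0.001  0.978  0.207 -0.   ] [-0.1   -0.109 -0.236] 0.017
top press [(array([ 0.558, -0.179,  0.002]), 0.62)]
top bed [(array([ 0.561, -0.183,  0.019]), 0.6)]
top board [(array([ 0.439,  0.179, -0.001]), 0.88), (array([ 0.314, -0.385,  0.003]), 0.75), (array([ 0.487, -0.186,  0.017]), 0.64), (array([ 0.665, -0.405,  0.002]), 0.64), (array([ 0.558, -0.179, -0.001]), 0.2)]
top board_center [(array([ 0.31 , -0.385,  0.071]), 0.73), (array([ 0.486, -0.186,  0.088]), 0.58), (array([0.434, 0.179, 0.068]), 0.58)]
top frame_hinge [(array([ 0.533, -0.059,  0.039]), 0.75)]
top frame_bar [(array([ 0.516, -0.001,  0.262]), 0.89), (array([ 0.563,  0.07 , -0.002]), 0.7)]
top bottle_a [(array([ 0.467, -0.428, -0.   ]), 0.78), (array([ 0.482,  0.039, -0.002]), 0.48)]
top pumpkin [(array([0.565, 0.073, 0.001]), 0.75)]
top cup [(array([ 0.369,  0.03 , -0.002]), 0.86), (array([ 0.555, -0.178,  0.   ]), 0.63), (array([ 0.58 , -0.419, -0.001]), 0.62)]
top tape [(array([ 0.578, -0.42 , -0.002]), 0.61)]
top plaque [(array([ 0.664, -0.403,  0.003]), 0.85)]
top brush_a []
scene pr
[... 350 characters left out ...]
-0.184,  0.087]), 0.95), (array([ 0.311, -0.386,  0.069]), 0.9), (array([0.438, 0.181, 0.072]), 0.56)]
scene frame_hinge [(array([ 0.525, -0.06 ,  0.043]), 0.93)]
scene frame_bar [(array([0.519, 0.004, 0.269]), 0.69), (array([ 0.484, -0.184,  0.016]), 0.17)]
scene bottle_a [(array([0.478, 0.044, 0.001]), 0.85), (array([ 0.47 , -0.423, -0.003]), 0.76), (array([ 0.528, -0.058,  0.04 ]), 0.48)]
scene pumpkin [(array([0.562, 0.074, 0.   ]), 0.59)]
scene cup [(array([0.37 , 0.032, 0.   ]), 0.62)]
scene tape [(array([ 0.573, -0.411,  0.004]), 0.87)]
scene plaque [(array([ 0.561, -0.175,  0.018]), 0.7), (array([ 0.666, -0.405, -0.001]), 0.62)]
scene brush_a [(array([ 0.666, -0.405, -0.003]), 0.33)]
```

View pics/top0.png

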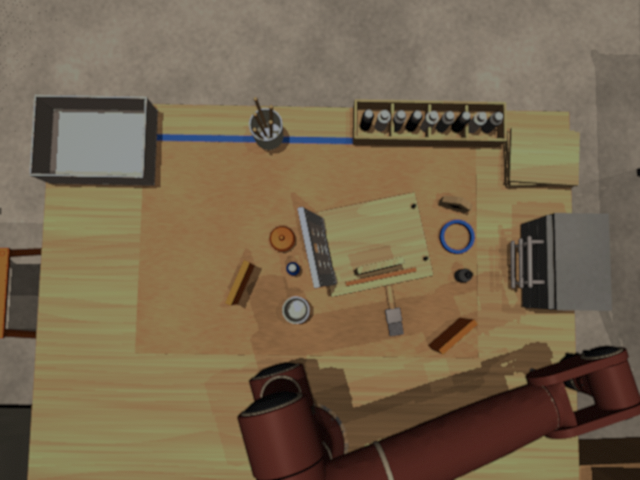

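View pics/scene0.png

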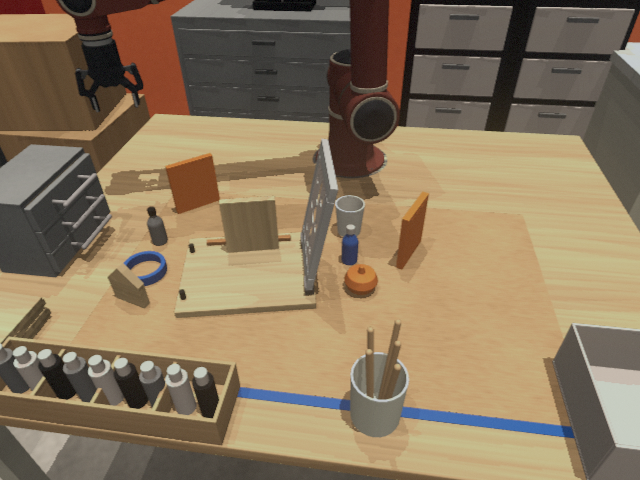

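Top view: the press is at (370,245), yawed about 0.23. The board stands at (380,268), just behind the fence. The frame leans left at (315,248), and the studs are at (413,206) and (425,258). The scene view confirms there is one plain board on the press; the orange ones are decoys.

```bash
cat >> h.py <<'E'
def ray(p,uv,z):
    K=p["K"];d=np.linalg.inv(K)@[uv[0],uv[1],1];Rm=R.from_rotvec(np.ravel(p["rvec"]));o=Rm.inv().apply(-np.ravel(p["tvec"]));d=Rm.inv().apply(d)
    return o+d*(z-o[2])/d[2]
def to(X,yaw=None):
    t,r=tool(); rel=r.inv().apply(np.array(X)-t)*100
    x=r.as_matrix()[:,0]
    return rel, (np.arctan2(x[1],x[0])-yaw if yaw is not None else None)
E
python3 - <<'E'
from h import *
np.set_printoptions(precision=3,suppress=True)
p=manip.grab_frame("top")
a,b=ray(p,(425.5,258.5),.038),ray(p,(413.5,206),.038);print(a,b,np.arctan2(*(b-a)[[1,0]]))
n,f=ray(p,(432,278),.018),ray(p,(414,195),.018);print(n,f,np.arctan2(*(f-n)[[1,0]]),np.linalg.norm(f-n))
p2=manip.grab_frame("scene")
for q,z in((p,0),(p2,1)):
  for d in manip.silhouettes(q,"board"):
    m=d["pixels"].astype(np.uint8);y,x=np.nonzero(m);print(d["score"],x.mean(),y.mean(),m.sum(),cv2.minAreaRect(np.c_[x,y].astype(np.float32)))
y=.23;u=np.array([np.cos(y),np.sin(y),0])
print(to(np.array([.485,-.185,.2])-.09*u,y), u)
E
```

```text
[ 0.513 -0.325  0.038] [ 0.658 -0.292  0.038] 0.2217463279054601
[ 0.46  -0.347  0.018] [ 0.693 -0.297  0.018] 0.21014660414232889 0.2380580427051378
0.96 239.94017094017093 283.9709401709402 585 ((240.10707092285156, 284.12738037109375), (13.048454284667969, 48.17509078979492), 23.38521957397461)
0.77 378.6005361930295 265.97855227882036 373 ((378.5000305175781, 266.0), (7.9910888671875, 50.94955062866211), 75.25643920898438)
0.71 316.90990486849466 248.02182428651372 1787 ((317.0873718261719, 246.26077270507812), (84.0304946899414, 23.771526336669922), 77.59258270263672)
0.7 452.4951923076923 334.9206730769231 832 ((452.72406005859375, 334.1896057128906), (18.020870208740234, 52.31865310668945), 48.36646270751953)
0.64 295.6465517241379 310.4448275862069 580 ((295.6000671386719, 310.8000183105469), (25.938386917114258, 26.832813262939453), 26.56505012512207)
0.77 192.40578477243727 182.378562313909 2351 ((193.2603759765625, 182.78709411621094), (50.49782943725586, 49.997093200683594), 74.35774993896484)
0.65 249.0935773480663 223.36671270718233 2896 ((248.38623046875, 223.63449096679688), (53.8134765625, 55.80656433105469), 85.2363510131836)
0.63 411.32803812549645 228.96346306592534 1259 ((410.81201171875, 229.28399658203125), (22.271236419677734, 78.44126892089844), 10.30484676361084)
(array([ 27.978, -27.59 ,   4.831]), np.float64(0.18778586978243292)) [0.974 0.228 0.   ]
```

Call:
{"name": "apply_moves", "arguments": {
  "moves": [
    [[0, 0, 0.1], [7, -7, 0], 0],
    [[0, 0, 0.19], [28, -27.6, 0], 0],
    [[0, 0, 0.19], [28, -27.6, 0], 0],
    [[0, 0, 0.19], [28, -27.6, 0], 0],
    [[0, 0, 0.19], [28, -27.6, 0], 0],
    [[0, 0, 0.19], [28, -27.6, 0], 0],
    [[0, 0, 0.19], [28, -27.6, 0], 0],
    [[0, 0, 0.19], [28, -27.6, 0], 0],
    [[0, 0, 0.19], [28, -27.6, 0], 0],
    [[0, 0, 0.19], [28, -27.6, 0], 0],
    [[0, 0, 0.19], [28, -27.6, 2], 0],
    [[0, 0, 0.19], [28, -27.6, 2], 0]
  ]
}}

```text
time: 2.7
tool_pos: [0.396, -0.2058, 0.2259]
tool_rot: [-0.001, 0.994, 0.113, -0.002]
contact_force: [-0.9, 1.1, -0.2]
gripper_width: 0.5
grasp_force: 0.0
```

```bash
python3 - <<'E'
from h import *
np.set_printoptions(precision=3,suppress=True)
s=manip.state();print(s["time"],s["tool_pos"],s["tool_rot"],s["gripper_width"],to([0,0,0],0)[1])
p=manip.grab_frame("wrist");cv2.imwrite("pics/w1.png",p["image"][:,:,::-1])
for l in ["board","board_center","bed","press","frame_hinge","frame_bar"]:
    print(l,[(w(p,d["location"]),round(d["score"],2)) for d in manip.spot_point(p,l)])
E
```

```text
2.7 [ 0.396 -0.206  0.226] [-0.001  0.994  0.113 -0.002] 0.49976525412831957 0.22585738537947012
board [(array([ 0.486, -0.182,  0.021]), 0.66), (array([ 0.309, -0.385,  0.001]), 0.65)]
board_center [(array([ 0.313, -0.384,  0.07 ]), 0.92), (array([ 0.491, -0.186,  0.085]), 0.87)]
bed []
press [(array([ 0.552, -0.181,  0.001]), 0.74), (array([ 0.468, -0.43 , -0.002]), 0.71)]
frame_hinge []
frame_bar []
```

View pics/w1.png

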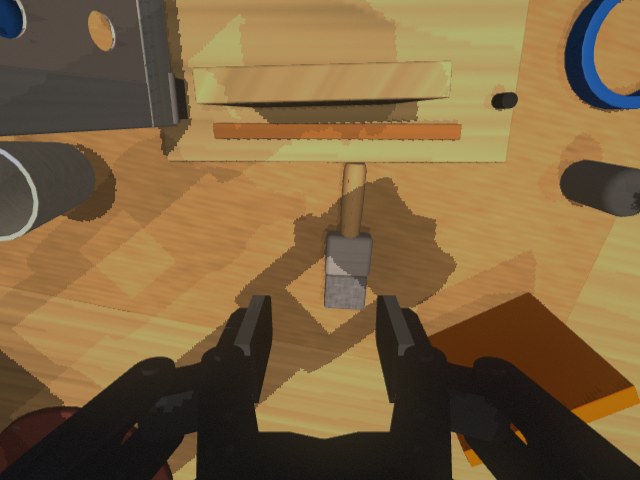

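Wrist view: the fence is at row 131 and level, so the tool is aligned with the press. The board's top face is at (322,82), centred on the fingers. Next I'll lower the tool and push gently.

Call:
{"name": "apply_moves", "arguments": {
  "moves": [
    [[0, 0, 0], [0, 0, 4], 0],
    [[0, 0, 0], [0, 0, 7.5], 0],
    [[0, 0, 0], [3, 0, 7.5], 0],
    [[0, 0, 0], [5.5, 0, 7.5], 0],
    [[0, 0, 0], [6, 0, 7.5], 0],
    [[0, 0, 0], [6.5, 0, 7.5], 0],
    [[0, 0, 0], [7, 0, 7.5], 0],
    [[0, 0, 0], [7.5, 0, 7.5], 0],
    [[0, 0, 0], [8, 0, 7.5], 0],
    [[0, 0, 0], [8.5, 0, 7.5], 0],
    [[0, 0, 0], [9, 0, 7.5], 0],
    [[0, 0, 0], [9.4, 0, 7.5], 0],
    [[0, 0, 0], [9.8, 0, 7.5], 0],
    [[0, 0, 0], [10.2, 0, 7.5], 0],
    [[0, 0, 0], [10.2, 0, 7.5], 0],
    [[0, 0, 0], [9, 0, 5], 0],
    [[0, 0, 0], [9, 0, 2], 0],
    [[0, 0, 0], [8, 0, 0], 0],
    [[0, 0, 0], [8, 0, 0], 0]
  ]
}}

```text
time: 4.95
tool_pos: [0.4766, -0.1884, 0.2322]
tool_rot: [0.002, 0.994, 0.113, 0.003]
contact_force: [0.8, 0.4, 0.2]
gripper_width: 0.498
grasp_force: 0.0
```

```bash
python3 - <<'E'
from h import *
np.set_printoptions(precision=3,suppress=True)
p=manip.grab_frame("wrist");cv2.imwrite("pics/w2.png",p["image"][:,:,::-1])
for l in ["board","board_center","bed","press"]:
    print(l,[(w(p,d["location"]),round(d["score"],2)) for d in manip.spot_point(p,l)])
E
```

```text
board []
board_center [(array([ 0.57 , -0.163,  0.024]), 0.66), (array([ 0.532, -0.059,  0.037]), 0.49)]
bed [(array([ 0.565,  0.075, -0.002]), 0.21)]
press [(array([ 0.5  , -0.181,  0.027]), 0.44)]
```

View pics/w2.png

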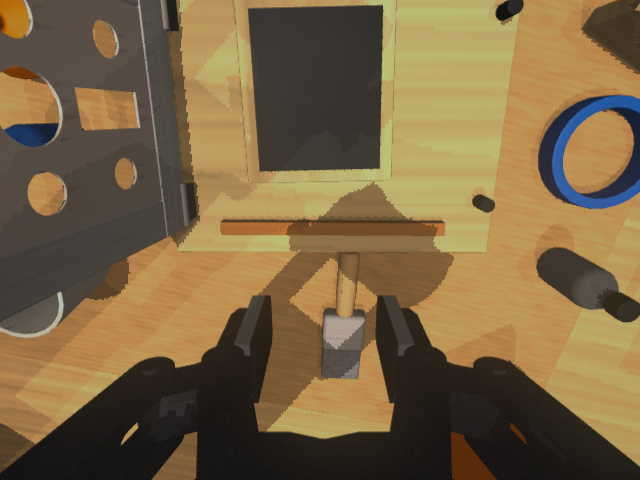

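The board lies flat, painted face up, with its near edge from (248,181) to (391,179) and the fence near row 225. I'll measure how far off centre it is.

```bash
python3 - <<'E'
from h import *
np.set_printoptions(precision=3,suppress=True)
p=manip.grab_frame("wrist")
g=lambda uv,z: ray(p,uv,z)
L,Rr=g((248,181),.034),g((391,179),.034); PL,PR=g((177,251),.018),g((487,252),.018); F1,F2=g((221,221),.028),g((445,223),.028)
S1=g((484,200),.038)
ang=lambda a,b: np.arctan2(a[1]-b[1],a[0]-b[0])-np.pi/2
print("board yaw",ang(L,Rr),np.linalg.norm(L-Rr),"press yaw",ang(PL,PR),np.linalg.norm(PL-PR),ang(F1,F2),np.linalg.norm(F1-F2))
y=.226;u=np.array([np.cos(y),np.sin(y),0]);v=np.array([-u[1],u[0],0])
bc=(L+Rr)/2+.07*u; pc=(PL+PR)/2+.120*u
print("bc",bc,"pc",pc,"off from bed along u,v",(bc-pc)@u-.005,(bc-pc)@v,"fence",((F1+F2)/2-pc)@u, ((F1+F2)/2-pc)@v)
p=manip.grab_frame("top");cv2.imwrite("pics/t2.png",cv2.resize(p["image"][180:310,280:450,::-1],None,fx=4,fy=4))
for q in (p,manip.grab_frame("scene")):
  for l in ["board_center","bed","frame_bar","frame_hinge"]:
    print(l,[(w(q,d["location"]),round(d["score"],2)) for d in manip.spot_point(q,l)])
E
```

```text
board yaw 0.24212840432356253 0.11787173208377612 press yaw 0.22519269013527854 0.2846321325158095 0.21913750546894595 0.19463574128354277
bc [ 0.569 -0.163  0.034] pc [ 0.553 -0.178  0.018] off from bed along u,v 0.013489015246755928 0.011140366570919607 fence -0.08908475692600301 -0.0005324398796593667
board_center [(array([0.435, 0.181, 0.067]), 0.83), (array([ 0.566, -0.166,  0.026]), 0.69), (array([ 0.313, -0.388,  0.064]), 0.55)]
bed []
frame_bar [(array([ 0.514, -0.002,  0.264]), 0.85)]
frame_hinge [(array([ 0.531, -0.061,  0.041]), 0.94)]
board_center [(array([ 0.309, -0.384,  0.069]), 0.89), (array([0.439, 0.183, 0.07 ]), 0.72), (array([ 0.568, -0.164,  0.023]), 0.66), (array([0.517, 0.005, 0.268]), 0.64), (array([ 0.371, -0.235,  0.002]), 0.22)]
bed [(array([ 0.525, -0.059,  0.042]), 0.31)]
frame_bar [(array([0.517, 0.002, 0.266]), 0.57)]
frame_hinge [(array([ 0.528, -0.058,  0.041]), 0.8)]
```

View pics/t2.png

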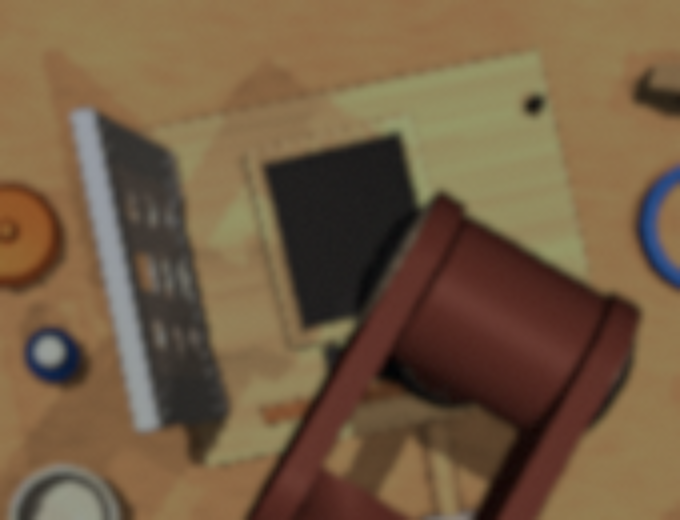

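Step 1 holds: the board is about 17 mm from the bed point and 0.02 rad off square. Now I'll plan the frame push, with shut fingers pushing the free bar from the outside.

```bash
cat > plan.py <<'E'
from h import *
np.set_printoptions(precision=1,suppress=True)
t,r=tool();y=.226;u=np.array([np.cos(y),np.sin(y),0]);v=np.array([-u[1],u[0],0]);H=np.array([.529,-.058,.038]);hw=.0145
def out(n,vv,z):
    X=H+v*(vv)+np.array([0,0,z]); print(n,np.round(r.inv().apply(X-t)*100,1).tolist())
print(tool()[0],manip.state()["contact_force"])
out("over",-.05,.33); out("left",.115,.33); out("low",.115,.225+.017)
th=list(np.arange(1.78,-.01,-.1))+[0]
for a in th:
    rr=.230+.013*(1.8-a)/1.8
    out(round(a,2),-rr*np.cos(a)+.014*np.sin(a)+hw, rr*np.sin(a)+.014*np.cos(a)+.017)
E
python3 plan.py
```

```text
[ 0.5 -0.2  0.2] [-0.2 -0.   0.2]
over [8.1, -6.4, -14.0]
left [8.2, -22.9, -14.0]
low [8.2, -22.9, -5.2]
1.78 [8.1, -19.0, -4.9]
1.68 [8.1, -16.7, -5.5]
1.58 [8.1, -14.5, -5.8]
1.48 [8.1, -12.1, -5.9]
1.38 [8.1, -9.8, -5.8]
1.28 [8.1, -7.5, -5.5]
1.18 [8.1, -5.2, -4.9]
1.08 [8.1, -3.0, -4.1]
0.98 [8.1, -0.9, -3.0]
0.88 [8.1, 1.2, -1.8]
0.78 [8.1, 3.1, -0.4]
0.68 [8.1, 4.8, 1.3]
0.58 [8.1, 6.4, 3.1]
0.48 [8.1, 7.8, 5.0]
0.38 [8.1, 9.0, 7.1]
0.28 [8.1, 9.9, 9.3]
0.18 [8.1, 10.7, 11.6]
0.08 [8.1, 11.2, 14.0]
0 [8.1, 11.5, 15.9]
```

Call:
{"name": "apply_moves", "arguments": {
  "moves": [
    [[0, 0, 0], [0, 0, -5], 1],
    [[0, 0, 0], [0, 0, -10], 1],
    [[0, 0, 0], [2, 0, -14], 1],
    [[0, 0, 0], [8.1, -6.4, -14], 1],
    [[0, 0, 0], [8.1, -6.4, -14], 1],
    [[0, 0, 0], [8.2, -22.9, -14], 1],
    [[0, 0, 0], [8.2, -22.9, -14], 1],
    [[0, 0, 0], [8.2, -22.9, -14], 1],
    [[0, 0, 0], [8.2, -22.9, -14], 1],
    [[0, 0, 0], [8.2, -22.9, -14], 1],
    [[0, 0, 0], [8.2, -22.9, -5], 1],
    [[0, 0, 0], [8.2, -22.9, -5], 1],
    [[0, 0, 0], [8.2, -22.9, -5], 1]
  ]
}}

```text
time: 7.05
tool_pos: [0.5005, 0.053, 0.2709]
tool_rot: [-0.001, 0.994, 0.113, -0.006]
contact_force: [-0.4, 0.3, -0.8]
gripper_width: -0.002
grasp_force: 0.0
```

```bash
python3 plan.py; python3 - <<'E'
from h import *
p=manip.grab_frame("scene");cv2.imwrite("pics/s3.png",p["image"][:,:,::-1])
E
```

```text
[0.5 0.1 0.3] [-0.4  0.3 -0.8]
over [0.2, 16.4, -9.8]
left [0.2, -0.1, -9.7]
low [0.3, -0.1, -0.9]
1.78 [0.3, 3.9, -0.6]
1.68 [0.3, 6.1, -1.2]
1.58 [0.3, 8.4, -1.6]
1.48 [0.3, 10.7, -1.7]
1.38 [0.3, 13.0, -1.6]
1.28 [0.3, 15.4, -1.3]
1.18 [0.3, 17.6, -0.7]
1.08 [0.3, 19.9, 0.1]
0.98 [0.3, 22.0, 1.2]
0.88 [0.3, 24.0, 2.4]
0.78 [0.3, 25.9, 3.8]
0.68 [0.4, 27.7, 5.5]
0.58 [0.4, 29.2, 7.2]
0.48 [0.4, 30.6, 9.2]
0.38 [0.4, 31.8, 11.3]
0.28 [0.5, 32.8, 13.5]
0.18 [0.5, 33.6, 15.8]
0.08 [0.5, 34.1, 18.2]
0 [0.5, 34.4, 20.1]
```

View pics/s3.png

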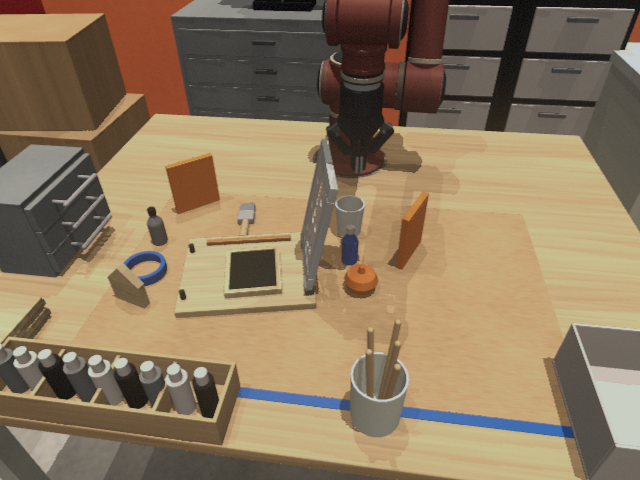

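The gripper, at (360,150), is left of the frame at (325,150), and the board lies centred at (252,270). I'll push the frame now.

Call:
{"name": "apply_moves", "arguments": {
  "moves": [
    [[0, 0, 0], [0.3, 2, -0.5], 1],
    [[0, 0, 0], [0.3, 3.9, -0.6], 1],
    [[0, 0, 0], [0.3, 5, -0.9], 1],
    [[0, 0, 0], [0.3, 6.1, -1.2], 1],
    [[0, 0, 0], [0.3, 7.2, -1.4], 1],
    [[0, 0, 0], [0.3, 8.4, -1.6], 1],
    [[0, 0, 0], [0.3, 9.6, -1.7], 1],
    [[0, 0, 0], [0.3, 10.7, -1.7], 1],
    [[0, 0, 0], [0.3, 12, -1.7], 1],
    [[0, 0, 0], [0.3, 13, -1.6], 1],
    [[0, 0, 0], [0.3, 14.2, -1.5], 1],
    [[0, 0, 0], [0.3, 15.4, -1.3], 1],
    [[0, 0, 0], [0.3, 16.5, -1], 1],
    [[0, 0, 0], [0.3, 17.6, -0.7], 1],
    [[0, 0, 0], [0.3, 18.8, -0.3], 1],
    [[0, 0, 0], [0.3, 19.9, 0.1], 1],
    [[0, 0, 0], [0.3, 21, 0.6], 1],
    [[0, 0, 0], [0.3, 22, 1.2], 1],
    [[0, 0, 0], [0.3, 22, 1.2], 1]
  ]
}}

```text
time: 9.0
tool_pos: [0.5562, -0.1607, 0.265]
tool_rot: [0.0, 0.994, 0.113, -0.001]
contact_force: [0.1, 0.7, 0.2]
gripper_width: -0.001
grasp_force: 0.0
```

```bash
python3 plan.py|tail -12; python3 - <<'E'
from h import *
p=manip.grab_frame("scene");cv2.imwrite("pics/s4.png",p["image"][:,:,::-1])
for l in ["frame_bar","board_center"]:
    print(l,[(w(p,d["location"]).round(3),round(d["score"],2)) for d in manip.spot_point(p,l)])
E
```

```text
1.08 [-0.3, -2.2, -0.4]
0.98 [-0.3, -0.1, 0.6]
0.88 [-0.3, 1.9, 1.9]
0.78 [-0.3, 3.8, 3.3]
0.68 [-0.3, 5.6, 4.9]
0.58 [-0.3, 7.1, 6.7]
0.48 [-0.3, 8.5, 8.7]
0.38 [-0.3, 9.7, 10.8]
0.28 [-0.3, 10.7, 13.0]
0.18 [-0.3, 11.5, 15.3]
0.08 [-0.3, 12.0, 17.7]
0 [-0.3, 12.2, 19.6]
frame_bar [(array([ 0.553, -0.164,  0.244]), 0.82)]
board_center [(array([ 0.57 , -0.164,  0.026]), 0.96), (array([ 0.308, -0.385,  0.067]), 0.94), (array([0.441, 0.184, 0.073]), 0.56)]
```

View pics/s4.png

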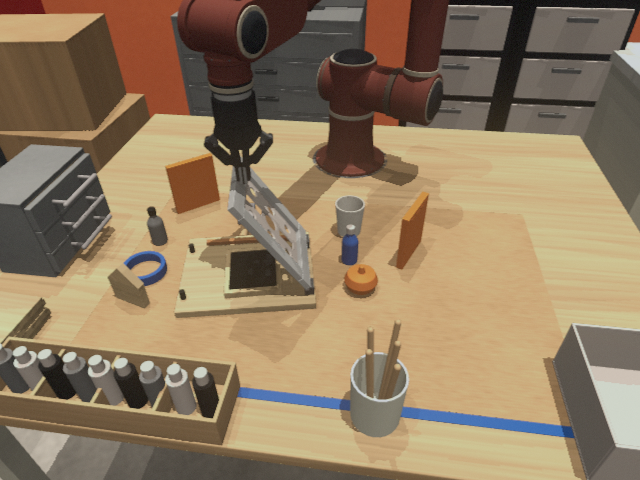

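The frame follows as planned and is now about 1.0 rad, with the fingers on its bar at (243,185). I'll continue down.

Call:
{"name": "apply_moves", "arguments": {
  "moves": [
    [[0, 0, 0], [-0.3, 0.9, 1.2], 1],
    [[0, 0, 0], [-0.3, 1.9, 1.9], 1],
    [[0, 0, 0], [-0.3, 2.9, 2.6], 1],
    [[0, 0, 0], [-0.3, 3.8, 3.3], 1],
    [[0, 0, 0], [-0.3, 4.7, 4.1], 1],
    [[0, 0, 0], [-0.3, 5.6, 4.9], 1],
    [[0, 0, 0], [-0.3, 6.4, 5.8], 1],
    [[0, 0, 0], [-0.3, 7.1, 6.7], 1],
    [[0, 0, 0], [-0.3, 7.8, 7.7], 1],
    [[0, 0, 0], [-0.3, 8.5, 8.7], 1],
    [[0, 0, 0], [-0.3, 9.1, 9.7], 1],
    [[0, 0, 0], [-0.3, 9.7, 10.8], 1],
    [[0, 0, 0], [-0.3, 10.2, 12], 1],
    [[0, 0, 0], [-0.3, 10.7, 13], 1],
    [[0, 0, 0], [-0.3, 11.1, 14.2], 1],
    [[0, 0, 0], [-0.3, 11.5, 15.3], 1],
    [[0, 0, 0], [-0.3, 11.8, 16.5], 1],
    [[0, 0, 0], [-0.3, 12, 17.7], 1],
    [[0, 0, 0], [-0.3, 12.1, 18.6], 1],
    [[0, 0, 0], [-0.3, 12.1, 18.6], 1]
  ]
}}

```text
time: 11.15
tool_pos: [0.5797, -0.2775, 0.0782]
tool_rot: [-0.001, 0.994, 0.114, -0.001]
contact_force: [-0.1, 0.2, 0.1]
gripper_width: -0.003
grasp_force: 0.0
```

Call:
{"name": "apply_moves", "arguments": {
  "moves": [
    [[0, 0, 0], [0, 0, 0.4], 1],
    [[0, 0, 0], [0, 0, 0.8], 1],
    [[0, 0, 0], [0, 0, 1], 1],
    [[0, 0, 0], [0, 0, 1.1], 1],
    [[0, 0, 0], [0, 0, 1.1], 1]
  ]
}}

```text
time: 11.65
tool_pos: [0.5807, -0.2778, 0.0694]
tool_rot: [0.0, 0.994, 0.114, 0.0]
contact_force: [-0.4, -0.3, -0.3]
gripper_width: 0.0
grasp_force: 0.2
```

Call:
{"name": "apply_moves", "arguments": {
  "moves": [
    [[0, 0, 0], [0, 0, 0.1], 1],
    [[0, 0, 0], [0, 0, 0.2], 1],
    [[0, 0, 0], [0, 0, 0.3], 1],
    [[0, 0, 0], [0, 0, 0.3], 1]
  ]
}}

```text
time: 12.05
tool_pos: [0.5808, -0.278, 0.0689]
tool_rot: [-0.0, 0.994, 0.114, -0.0]
contact_force: [-5.0, 3.8, 12.9]
gripper_width: -0.001
grasp_force: 6.2
```

The tool now meets a firm stop at 13 N, with the tip at z = 0.052, which is the height of the frame when fully down. I'll hold briefly, then retreat and check.

Call:
{"name": "apply_moves", "arguments": {
  "moves": [
    [[0, 0, 0], [0, 0, 0.1], 1],
    [[0, 0, 0], [0, 0, 0.1], 1],
    [[0, 0, 0], [0, 0, -3], 1],
    [[0, 0, 0], [0, 0, -8], 1],
    [[0, 0, 0], [0, 6, -15], 1],
    [[0, 0, 0], [-10, 14, -20], 1],
    [[0, 0, 0], [-10, 14, -20], 1],
    [[0, 0, 0], [-10, 14, -20], 1],
    [[0, 0, 0], [-10, 14, -20], 1],
    [[0, 0, 0], [-10, 14, -20], 1],
    [[0, 0, 0], [-10, 14, -20], 1]
  ]
}}

```text
time: 13.15
tool_pos: [0.5149, -0.4359, 0.2651]
tool_rot: [-0.001, 0.994, 0.114, -0.0]
contact_force: [0.9, -0.0, -0.8]
gripper_width: 0.002
grasp_force: 0.0
```

```bash
python3 - <<'E'
from h import *
for c in("top","scene"):
  p=manip.grab_frame(c)
  for l in ["frame_bar","board_center","frame_hinge"]:
    print(l,[(w(p,d["location"]).round(3),round(d["score"],2)) for d in manip.spot_point(p,l)])
cv2.imwrite("pics/s5.png",p["image"][:,:,::-1])
E
```

```text
frame_bar []
board_center [(array([ 0.569, -0.168,  0.027]), 0.77), (array([0.435, 0.177, 0.071]), 0.76)]
frame_hinge [(array([ 0.534, -0.061,  0.041]), 0.68)]
frame_bar [(array([ 0.584, -0.285,  0.055]), 0.87)]
board_center [(array([0.439, 0.181, 0.072]), 0.93), (array([ 0.569, -0.161,  0.022]), 0.84), (array([ 0.309, -0.383,  0.067]), 0.74), (array([ 0.527, -0.059,  0.041]), 0.3)]
frame_hinge [(array([ 0.528, -0.059,  0.042]), 0.77)]
```

View pics/s5.png

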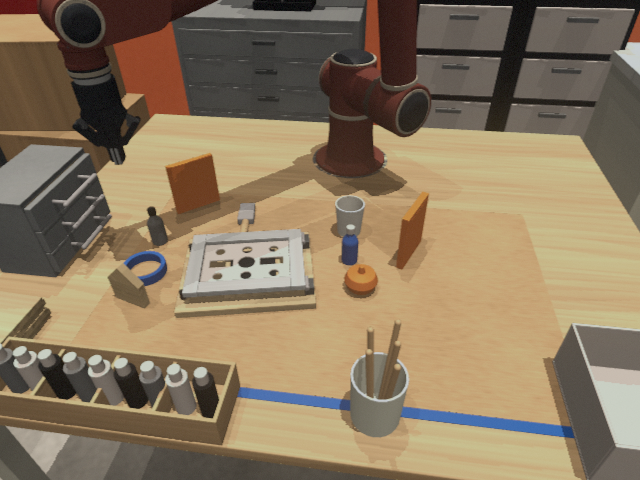

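The frame lies level at (247,265) over the board, the bystanders have not moved, and the arm is clear.

```bash
python3 -c "
from plant import manip
print(manip.job_done())"
```

```text
the job is handed in; nothing more can be done
None
```

I handed the job in at about 13 s, with no verdict returned: the board lies flat with its painted face up, about 17 mm from the bed point and 0.02 rad off square, the frame is down against its stops over it, and no bystander looks to have moved.

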